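# Draw a vial to the reader on a spring-return carriage and hold it there

### The job

Stand the red-capped vial upright in the cup of the white carriage, fully down, and let go of it. Then pull the carriage out by its red tab until the cup's black line is level with the yellow pointer of the black reader, and finish while still holding it there by the tab, because the spring would draw it back. Leave the clear vial, the timer and the red-capped white bottle where they stand.

Things in the scene. Friction and masses are not known exactly. Their poses are not given: they have to be found in the camera images.
- vial_center (a point): the vial to load: clear glass with orange-pink contents and a bright red cap, 21 mm across, 54 mm tall, about 20 to 40 g, standing free on the worktop. This point is on its axis half-way up (27 mm above its foot); z is its axis. The cup takes in its lowest 17 mm, so take it by the upper part, with the fingertips more than 20 mm above its foot.
- vial_red: the same vial; origin at the centre of its underside
- stand: the grey bed plate of the carriage, fixed to the worktop, 250 x 130 x 12 mm, reaching in its own frame from x -135 to +115 mm and y -45 to +85 mm. Origin on the worktop; its x axis is the direction of travel: the carriage is pulled out towards the stand's -x (roughly towards the robot), its spring pulls it to +x. It may stand turned by up to 15 degrees.
- carriage (a joint): how far the white carriage is pulled out, m: 0 = home (rear stop, where it rests), 0.085 = front end stop, past any mark. The spring pulls it home with about 3 N at 0, growing by 0.6 N per 10 mm to about 8 N at the end stop.
- cup_floor (a point): centre of the cup's floor, moving with the carriage, 20 mm above the worktop. The carriage is a white block 50 x 50 mm, its top (the cup's rim) 37 mm above the worktop; the cup is a round hole of 26 mm diameter, 17 mm deep, rim chamfered 2 mm. A black line on the block's +y side marks the cup's centre. Axes as the stand's.
- tab_center (a point): point to grip on the red pull tab, moving with the carriage: an upright plate 10 mm thick (along the stand's x), 34 mm wide (along the stand's y), from 16 to 80 mm above the worktop; this point is at its centre across, 58 mm above the worktop. It is 95 mm from the cup's centre, on its -x side, and joined to the block by a thin rod (8 mm, axis 22 mm above the worktop). Axes as the stand's.
- mark (a point): tip of the yellow pointer of the reader, which is a black block 26 x 32 mm fixed on the +y ledge of the stand, top 62 mm above the worktop; it stands somewhere 40 to 70 mm from the home place of the cup towards the stand's -x. The carriage is at the mark when the cup's centre and this point have the same x in the stand's frame. The pointer is 32 mm to the +y side of the cup's line of travel, 36 mm above the worktop.
- vial_clear: bystander: narrow clear glass vial, 17 mm across, 62 mm tall, origin under its centre
- timer: bystander: white bench timer, 52 x 68 x 16 mm, origin under its centre
- bottle: bystander: white plastic bottle with a red screw cap, 50 mm across, 90 mm tall, origin under its centre
Not all that is in view belongs to the job. Leave any blue look-alike of the vial_red alone.

How it is judged:
By the outcome, as a careful person would: the job done as asked, in the order asked, and still so for the second after the job is handed in, while the arm keeps its last pose, push and grip.
It also fails if it takes over 45 s, if anything falls off the work surface, if the arm or the gripper's body presses on something with over 40 N, if the wrist force passes 120 N, or if a joint passes its speed limit or range.

### The arm

A 7-joint arm with a two-finger parallel gripper is mounted at the origin on a cart in front of the work surface, level with it; the furniture and walls round the work are solid. World frame = base frame: x ahead of the robot, y to its left, z up, the work surface at z = 0. Lengths are in m, angles in rad, forces in N, time in s.
With the tool pointing down it reaches from about 0.4 to 0.85 m from the base axis. Payload 10.4 kg.
Tool frame: the origin (TCP) lies on the front face of the gripper's body, between the roots of the fingers; the fingertips stand 70 mm ahead of it and the grasp point (between the pads) lies 51 mm ahead of it; z points along the fingers, y is the line along which they close (so a half turn about z gives the same grasp; the last joint's range is limited). The gripper opens to 87 mm and grips with 3 to 60 N. Pads are 19 mm wide; open, the fingers measure 117 mm over their backs; the gripper's body (75 mm by 190 mm) begins 51 mm behind the grasp point.
Start: joints at [1.201, 0.332, -0.065, 1.46, 0.022, 1.35, -0.088], TCP at [0.212, -0.588, 0.292] pointing down, gripper open.
Joint ranges: [-2.6, 2.6], [-0.5, 2.12], [-1.47, 1.34], [0.16, 2.42], [-1.27, 4.41], [0.06, 2.06], [-2.6, 2.6]. Speed limits (rad/s): [2.22, 2.22, 2.79, 2.79, 3.14, 3.14, 3.14].

### API

Orientations are given as [roll, pitch, yaw] about the fixed x, y, z axes, in that order (R = Rz(yaw) Ry(pitch) Rx(roll)).
In Python, from bench import readout, optics, job gives the robot as it stands.
- The arm moves only by the tool carry_out, never from a script. Its argument "moves" is a list of rows, each an object with "delta_pos": the shift along the tool's x, y, z as a fraction of full scale, a list of three; "twist": the turn, a rotation vector about the tool's x, y, z as a fraction of full scale, a list of three; "gripper": the closure, from -1 (fully open) to 1 (shut). A call has 1 to 12 rows; each row is the pose to reach, as a shift and turn from the pose commanded when the call began, along the tool's axes at that moment, turning the shorter way round; what a row does not reach only later rows make up. Full scale, the value 1, is 1000 mm for a shift and 180 degrees for a turn. A row lasts 1/8 s, in which the tool goes at most 62.5 mm and 10.7 degrees, less where a joint would pass 70% of its speed; a pose out of reach is approached as far as the arm can. A call with a number of a shift or a turn outside -1 to 1 is refused whole. A call with a gripper value outside its range is refused whole. The fingers move at their own pace and stop on an object; "grip_force" is the grip in N (left out, the last holds). Time passes only in rows, so rows that repeat a pose let the fingers close. It gives the time, the measured TCP pose, the force, the opening and the grip force at its end, in the units of the state.
- readout.get_state(): the state, without advancing time (a new reading comes with each control period).
- optics.grab_frame(name): name is "side" or "top" or "wrist"; returns a dict with "img" (384x512x3 uint8, red, green, blue), "range_z" (384x512 float32, m along the optical axis (not along the pixel's ray), 0 where there is no reading), "fx", "fy", "cx", "cy" (pixels), "pose" (4x4, takes a point from camera to world coordinates); the wrist camera has in their place "tool_from_camera" (4x4, takes a point from camera to tool coordinates, whose origin is the TCP and whose axes are the flange's). Camera axes: x right, y up, looking along -z (the intrinsics and any distortion apply to the point x, -y, -z); pixel columns grow to the right and rows downward; lengths in m; the calibration is good to about 2 mm. A picture is of the moment at which its call begins: read the wrist's pose just before it.
- job.close_job(): hands the job in; it is judged then, once.
The state is a dict: "time": time; "joint_pos": joint angles; "joint_velocities": joint speeds; "joint_efforts": joint torques, N m; "tcp_pos": TCP position; "tool_rot": TCP orientation; "contact_force": force on the tool from outside, world axes, zero at the start; "wrist_torque": the same for the moment, N m; "finger_gap": finger opening in m; "finger_force": force on a finger pad.
Only numpy, scipy, OpenCV 4.12 (cv2) and the standard library are available. Lean on these libraries where they do the work, as an engineer would, in place of code of your own. Each camera call takes 0.05 s, during which the arm holds its last target. There are 200 camera calls.

## Working session

There is one attempt and no reset: what is moved stays moved. The work goes in short steps, Python scripts to look and compute and a tool call to move; the robot and the scene stay as the last step left them, time stands still between calls to the robot, and variables do not carry over. Pictures are saved under pics/ and viewed, at most 10 in all, crops included, and the job is handed in when it is done.

Besides the shell and the picture viewer there is one more tool, called after ">>>" as a command line: name --argument value ..., lists and objects as JSON in quotes. carry_out: Moves the arm, as the interface text tells. Shift numbers are shares of 1000 mm and turn numbers shares of 180 degrees, none past 1 either way. Its arguments: {"type":"object","properties":{"moves":{"type":"array","items":{"type":"object","properties":{"delta_pos":{"type":"array","items":{"type":"number"}},"twist":{"type":"array","items":{"type":"number"}},"gripper":{"type":"number"}}}},"grip_force":{"type":"number"}},"required":["moves"]}

```bash
mkdir -p pics
cat > h.py <<'E'
import numpy as np, cv2
from bench import readout, optics, job
from scipy.spatial.transform import Rotation as R
def grab(n):
    s=readout.get_state(); f=optics.grab_frame(n)
    if n=="wrist":
        T=np.eye(4);T[:3,:3]=R.from_euler('xyz',s['tool_rot']).as_matrix();T[:3,3]=s['tcp_pos']
        f['pose']=T@f['tool_from_camera']
    return f
def world(f,u=None,v=None):
    d=f['range_z']
    U,V=np.meshgrid(np.arange(512),np.arange(384))
    P=np.stack([(U-f['cx'])/f['fx']*d,-(V-f['cy'])/f['fy']*d,-d],-1)
    W=P@f['pose'][:3,:3].T+f['pose'][:3,3]
    W[d==0]=np.nan
    return W
def save(n,img,s=1):
    cv2.imwrite('pics/'+n+'.png',cv2.resize(img[...,::-1],None,fx=s,fy=s,interpolation=cv2.INTER_CUBIC))
def delta(p,rpy=None,yaw=None):
    s=readout.get_state();M=R.from_euler('xyz',s['tool_rot'])
    print('dpos',np.round(M.inv().apply(np.array(p)-s['tcp_pos']),4))
    if rpy is not None: print('twist',np.round((M.inv()*R.from_euler('xyz',rpy)).as_rotvec()/np.pi,4))
E
python3 - <<'E'
from h import *
s=readout.get_state(); print(s)
ims=[]
for n in ['side','top']:
    f=grab(n); print({k:v for k,v in f.items() if k not in('img','range_z')}); ims.append(f['img']); np.save(n+'.npy',world(f)); np.save(n+'i.npy',f['img'])
    save(n,f['img'],1.5)
E
```

```text
{'time': 0.0, 'joint_pos': array([ 1.20140748,  0.33288426, -0.06470007,  1.46091552,  0.02160674,
        1.34989839, -0.08850233]), 'joint_velocities': array([-0.00026502,  0.00026665,  0.00114872, -0.00031329, -0.00073092,
       -0.00054944, -0.00197915]), 'joint_efforts': array([ 5.73586731e-04, -6.23251605e+01,  2.49020860e-02, -3.89902925e+01,
       -6.13761367e-02,  3.96398990e-02,  1.13788838e-04]), 'tcp_pos': array([ 0.21232772, -0.58753239,  0.29145845]), 'tool_rot': array([-3.14018467e+00,  7.07866630e-05,  3.46808548e-01]), 'contact_force': array([-0.42656168,  0.51314336,  0.0797232 ]), 'wrist_torque': array([-0.03429704, -0.01354191, -0.04456889]), 'finger_force': 0.0, 'finger_gap': 0.08739334070119563}
{'fx': 364.4697057336142, 'fy': 364.4697057336142, 'cx': 257.93617867128427, 'cy': 190.47760685868326, 'pose': array([[-0.85602335,  0.28473043, -0.43145406,  0.14383146],
       [-0.51665382, -0.4988718 ,  0.69584176,  0.6583065 ],
       [-0.01711294,  0.81856918,  0.57415298,  0.58262519],
       [ 0.        ,  0.        ,  0.        ,  1.        ]])}
{'fx': 479.2417287042881, 'fy': 479.2417287042881, 'cx': 254.15070340067183, 'cy': 198.8660940845919, 'pose': array([[ 0.01085317,  0.99524974, -0.09674789,  0.41906624],
       [-0.99984561,  0.01213834,  0.01270506,  0.05930435],
       [ 0.01381907,  0.09659506,  0.99522783,  1.34386984],
       [ 0.        ,  0.        ,  0.        ,  1.        ]])}
```

View pics/side.png

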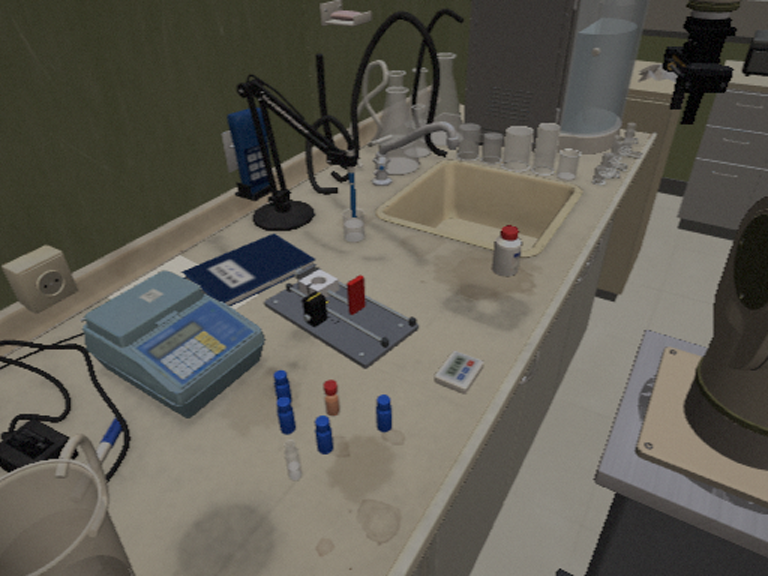

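View pics/top.png

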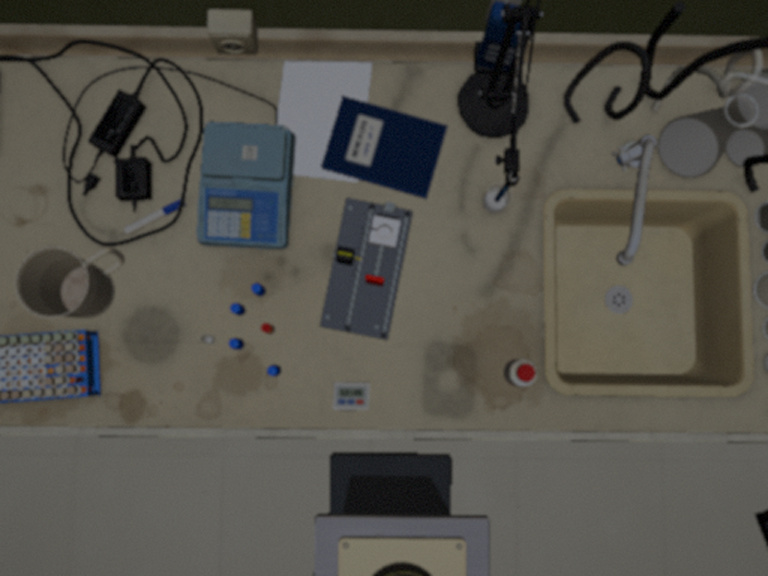

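The red caps and red parts in the top view are the vial at (267,328) of the enlarged picture, the bottle at (523,373) and the tab at (374,280). The blue look-alikes are at (258,289), (237,309), (236,343) and (274,370). I choose (267,328), which is (331,397) in the side view: it has an orange body and a red cap, and it is small. Next I measure it and check one crop.

Run:
```python
from h import *
W=np.load('top.npy');I=np.load('topi.npy').astype(int);Ws=np.load('side.npy');Is=np.load('sidei.npy').astype(int)
def red(I): return (I[...,0]>110)&(I[...,1]<60)&(I[...,2]<60)
def blue(I): return (I[...,2]>100)&(I[...,0]<60)&(I[...,1]<80)
for nm,I_,W_ in (('top',I,W),('side',Is,Ws)):
  for c,m in (('red',red(I_)),('blue',blue(I_))):
    n,l,st,ce=cv2.connectedComponentsWithStats(m.astype(np.uint8))
    for k in range(1,n):
        if st[k,4]>12: 
            p=W_[l==k]; print(nm,c,ce[k].round(1),st[k,4],np.nanmedian(p,0).round(4),np.nanmax(p[:,2]).round(3))
# stand: height 12 mm grey in top
m=(abs(W[...,2]-0.012)<0.006)&(I.max(-1)<110)
m[:125]=0;m[228:]=0;m[:,:205]=0;m[:,280:]=0
pts=np.argwhere(m)
r=cv2.minAreaRect(pts[:,::-1].astype(np.float32));b=cv2.boxPoints(r);print(r,b)
for u,v in b:
    f=None
white=(I.min(-1)>130);white[:140]=0;white[170:]=0;white[:,:235]=0;white[:,275:]=0
print('white',np.nanmedian(W[white],0),white.sum(), np.argwhere(white).mean(0))
# pixel of z=.012 plane
P=W[m];print(P[:, :2].min(0),P[:,:2].max(0))
r=cv2.minAreaRect(P[:,:2].astype(np.float32));print(r,cv2.boxPoints(r))
save('crop',np.hstack([cv2.resize(I[120:240,140:290].astype(np.uint8),(600,480),interpolation=2)]))
print(W[226,135],W[int(373/1.5),int(523/1.5)])
```

```text
top red [249.6 185.3] 22 [0.5787 0.0546 0.0793] 0.084
top blue [148.  127.7] 36 [0.7268 0.3257 0.0915] 0.096
top blue [170.2 191.5] 28 [0.5609 0.2701 0.054 ] 0.06
top blue [156.5 205. ] 28 [0.5247 0.3055 0.0538] 0.059
top blue [ 63.8 241.9] 103 [0.4229 0.5674 0.0057] 0.032
top blue [155.3 228.6] 29 [0.4602 0.3074 0.0551] 0.061
top blue [181.  246.6] 28 [0.4129 0.2366 0.0546] 0.061
top blue [ 52.6 249.5] 29 [0.4012 0.5891 0.0077] 0.061
top blue [ 54.7 255.4] 14 [0.3864 0.5855 0.0071] 0.087
side red [339.8 153.2] 49 [ 0.411  -0.2051  0.0885] 0.091
side red [236.7 186.4] 25 [0.5771 0.0586 0.0781] 0.081
side red [219.8 256.5] 40 [0.4889 0.2532 0.0535] 0.056
side blue [127.1 215.6] 34 [0.719  0.2748 0.0881] 0.091
side blue [186.3 249.5] 37 [0.5604 0.2715 0.0534] 0.055
side blue [255.4 266.3] 43 [0.4132 0.2397 0.0534] 0.056
side blue [188.6 267.4] 46 [0.5244 0.308  0.0534] 0.055
side blue [190.1 275.8] 16 [0.5186 0.3127 0.0368] 0.04
side blue [255.7 274.6] 14 [0.4093 0.2457 0.0372] 0.039
side blue [214.3 280.5] 47 [0.4599 0.3092 0.0536] 0.056
side blue [ 73.7 288.2] 56 [0.7128 0.4413 0.0153] 0.02
side blue [215.5 289.1] 14 [0.4554 0.3151 0.0376] 0.039
((241.81649780273438, 175.7957763671875), (72.96202850341797, 102.69005584716797), 0.8550973534584045) [[204.57327 226.59065]
 [206.1058  123.91203]
 [279.05972 125.0009 ]
 [277.5272  227.67952]]
white [nan nan nan] 0 [nan nan]
[ 0.46954565 -0.02599251] [0.75965124 0.18106853]
((0.6144123673439026, 0.07665670663118362), (0.28937771916389465, 0.20714430510997772), 0.3788563013076782) [[ 0.46904182  0.17926988]
 [ 0.47041154 -0.0278699 ]
 [ 0.7597829  -0.02595647]
 [ 0.7584132   0.18118331]]
[0.46819815 0.36581475 0.03525306] [ 0.41511341 -0.20273689  0.09152583]
  return np.nanmean(a, axis, out=out, keepdims=keepdims)
<stdin>:19: RuntimeWarning: Mean of empty slice.
  ret = um.true_divide(
```

View pics/crop.png

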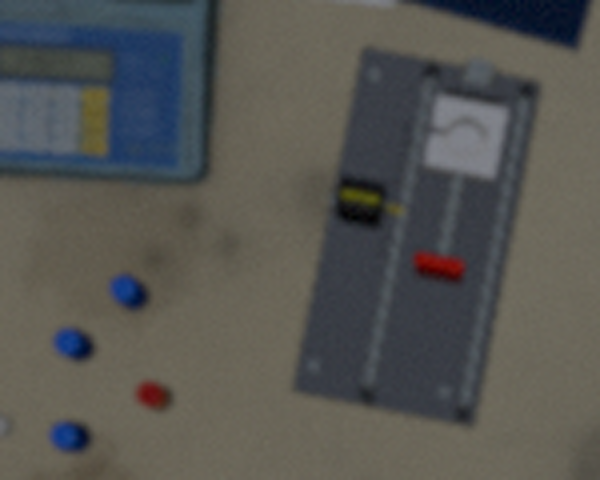

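The crop shows one red-capped vial at (152,395) among the blue ones. The tab, pointer and cup are clear at (440,266), (397,209) and (465,135).

```bash
cat >> h.py <<'E'
def ray(f,u,v,z):
    d=f['pose'][:3,:3]@np.array([(u-f['cx'])/f['fx'],-(v-f['cy'])/f['fy'],-1]);o=f['pose'][:3,3]
    return o+d*(z-o[2])/d[2]
E
python3 - <<'E'
from h import *
f=grab('top'); g=lambda a,b,z: ray(f,a/4+140-.375,b/4+120-.375,z).round(4)
c=[g(a,b,.012) for a,b in((368,48),(538,84),(472,424),(295,390))];print(c)
dx=(c[0]+c[1]-c[2]-c[3])/2; yaw=np.arctan2(dx[1],dx[0]); print('yaw',np.degrees(yaw),np.linalg.norm(dx),np.linalg.norm(c[0]-c[1]))
ctr=sum(c)/4; Rz=R.from_euler('z',yaw).as_matrix(); o=ctr-Rz@[-.010,.020,0]; print('stand',o)
for n,p in (('vial',g(152,395,.054)),('tab',g(440,260,.08)),('mark',g(400,209,.036)),('block',g(466,136,.037)),):
    print(n,p,(Rz.T@(p-o)).round(4))
print(optics.grab_frame('wrist')['tool_from_camera'].round(3))
delta([.45,-.2,.3],[np.pi,0,1.134]);delta([.487,.256,.23],[np.pi,0,1.134])
E
```

```text
[array([0.7389, 0.1081, 0.012 ]), array([ 0.7147, -0.0124,  0.012 ]), array([0.474 , 0.0318, 0.012 ]), array([0.4962, 0.1551, 0.012 ])]
yaw -10.684048607637077 0.24596392011837837 0.12290602100792296
stand [0.61206878 0.04914278 0.012     ]
vial [0.4893 0.248  0.054 ] [-0.1575  0.1726  0.042 ]
tab [0.5798 0.0556 0.08  ] [-0.0329  0.0004  0.068 ]
mark [0.6205 0.0835 0.036 ] [0.0019 0.0353 0.024 ]
block [0.6719 0.0385 0.037 ] [0.0608 0.0006 0.025 ]
[[-0.     0.965  0.263  0.071]
 [ 1.     0.    -0.     0.001]
 [-0.     0.263 -0.965 -0.092]
 [ 0.     0.     0.     1.   ]]
dpos [ 0.3552 -0.2838 -0.008 ]
twist [-3.000e-04 -1.000e-04 -2.506e-01]
dpos [ 0.545  -0.7     0.0623]
twist [-3.000e-04 -1.000e-04 -2.506e-01]
```

>>> carry_out --moves '[{"delta_pos": [0.355, -0.284, -0.008], "twist": [0, 0, -0.25], "gripper": -1}, {"delta_pos": [0.355, -0.284, -0.008], "twist": [0, 0, -0.25], "gripper": -1}, {"delta_pos": [0.355, -0.284, -0.008], "twist": [0, 0, -0.25], "gripper": -1}, {"delta_pos": [0.355, -0.284, -0.008], "twist": [0, 0, -0.25], "gripper": -1}, {"delta_pos": [0.355, -0.284, -0.008], "twist": [0, 0, -0.25], "gripper": -1}, {"delta_pos": [0.355, -0.284, -0.008], "twist": [0, 0, -0.25], "gripper": -1}, {"delta_pos": [0.355, -0.284, -0.008], "twist": [0, 0, -0.25], "gripper": -1}, {"delta_pos": [0.355, -0.284, -0.008], "twist": [0, 0, -0.25], "gripper": -1}, {"delta_pos": [0.545, -0.7, 0.062], "twist": [0, 0, -0.25], "gripper": -0.2}, {"delta_pos": [0.545, -0.7, 0.062], "twist": [0, 0, -0.25], "gripper": -0.2}, {"delta_pos": [0.545, -0.7, 0.062], "twist": [0, 0, -0.25], "gripper": -0.2}, {"delta_pos": [0.545, -0.7, 0.062], "twist": [0, 0, -0.25], "gripper": -0.2}]' --grip_force 15

```text
time: 1.7
tcp_pos: [0.4699, 0.0472, 0.2622]
tool_rot: [3.141, 0.0, 1.131]
contact_force: [1.6, -0.2, -0.7]
finger_gap: 0.0565
finger_force: 0.0
```

Run:
```python
from h import *
s=readout.get_state();print(s['tcp_pos'],s['tool_rot'],s['finger_gap'],s['time'],s['joint_pos'].round(2))
delta([.487,.253,.23],[np.pi,0,1.134])
```

```text
[0.46986578 0.04715001 0.26224999] [3.14069119e+00 4.31058419e-04 1.13058182e+00] 0.05654433126611146 1.7 [ 0.53  0.06 -0.74  1.86  0.05  1.24 -0.67]
dpos [ 0.1935 -0.0722  0.0321]
twist [ 0.0003  0.0001 -0.0011]
```

>>> carry_out --moves '[{"delta_pos": [0.193, -0.072, 0.032], "gripper": -0.2}, {"delta_pos": [0.193, -0.072, 0.032], "gripper": -0.2}, {"delta_pos": [0.193, -0.072, 0.032], "gripper": -0.2}, {"delta_pos": [0.193, -0.072, 0.032], "gripper": -0.2}, {"delta_pos": [0.193, -0.072, 0.032], "gripper": -0.2}, {"delta_pos": [0.193, -0.072, 0.032], "gripper": -0.2}]'

```text
invalid input at $.moves[0]: expected keys delta_pos, twist, gripper
```

Run:
```python
from h import *
s=readout.get_state();print(s['tcp_pos'],s['tool_rot'],s['finger_gap'])
f=grab('wrist');I=f['img'].astype(int);W=world(f);save('w1',f['img'],1)
m=(I[...,0]>90)&(I[...,1]<50)&(I[...,2]<50)
n,l,st,ce=cv2.connectedComponentsWithStats(m.astype(np.uint8))
for k in range(1,n):
  if st[k,4]>40:
    p=W[l==k];t=p[p[:,2]>np.nanmax(p[:,2])-.004]
    print(ce[k],st[k],np.nanmedian(p,0),'top',np.nanmean(t,0),(np.nanmin(t,0)+np.nanmax(t,0))/2, len(t))
```

```text
[0.46986578 0.04715001 0.26224999] [3.14069119e+00 4.31058419e-04 1.13058182e+00] 0.05654433126611146
[375.70792079 119.9480198 ] [366 103  19  34 404] [0.57685892 0.05963626 0.07845   ] top [0.5779451  0.05903445 0.07896235] [0.57781613 0.05943477 0.0793702 ] 271
```

View pics/w1.png

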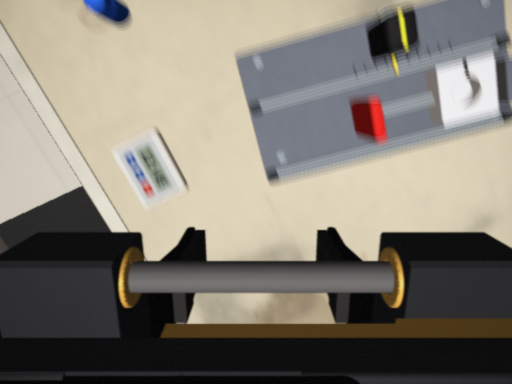

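The picture shows the stand (the arm had not yet moved): tab at (370,118), cup hole at (475,88), pointer tip at (396,72). The view lies ahead of the fingers, so I will stop short of the vial to look at it.

>>> carry_out --moves '[{"delta_pos": [0.12, -0.072, 0.032], "twist": [0, 0, 0], "gripper": -0.2}, {"delta_pos": [0.12, -0.072, 0.032], "twist": [0, 0, 0], "gripper": -0.2}, {"delta_pos": [0.12, -0.072, 0.032], "twist": [0, 0, 0], "gripper": -0.2}, {"delta_pos": [0.12, -0.072, 0.032], "twist": [0, 0, 0], "gripper": -0.2}, {"delta_pos": [0.12, -0.072, 0.032], "twist": [0, 0, 0], "gripper": -0.2}, {"delta_pos": [0.12, -0.072, 0.032], "twist": [0, 0, 0], "gripper": -0.2}]'

```text
time: 2.5
tcp_pos: [0.4563, 0.1839, 0.2306]
tool_rot: [3.141, 0.0, 1.13]
contact_force: [0.4, 1.3, 1.4]
finger_gap: 0.0523
finger_force: 0.0
```

Run:
```python
from h import *
s=readout.get_state();print(s['tcp_pos'],s['tool_rot'],s['finger_gap'],s['joint_velocities'].round(3))
f=grab('wrist');I=f['img'].astype(int);W=world(f);save('w2',f['img'],1)
m=(I[...,0]>90)&(I[...,1]<50)&(I[...,2]<50)
n,l,st,ce=cv2.connectedComponentsWithStats(m.astype(np.uint8))
for k in range(1,n):
  if st[k,4]>40:
    p=W[l==k];t=p[p[:,2]>np.nanmax(p[:,2])-.004]
    print(ce[k],st[k],np.nanmedian(p,0),'top',np.nanmean(t,0),(np.nanmin(t,0)+np.nanmax(t,0))/2, len(t))
m=(I[...,2]>90)&(I[...,0]<60)&(I[...,1]<80)
n,l,st,ce=cv2.connectedComponentsWithStats(m.astype(np.uint8))
for k in range(1,n):
  if st[k,4]>60: p=W[l==k];print('blue',np.nanmedian(p,0))
```

```text
[0.45629991 0.18388138 0.23057952] [3.14090349e+00 3.93384917e-04 1.12962697e+00] 0.05228094611552605 [-0.    -0.001 -0.007 -0.    -0.     0.    -0.004]
[264.44491525  98.26694915] [255  88  20  21 236] [0.49077197 0.24965419 0.05374035] top [0.4905105  0.24932361 0.05372627] [0.49011725 0.24908255 0.05357416] 234
blue [0.51881589 0.2988085  0.03828064]
blue [0.55386653 0.26688118 0.03847828]
blue [0.46580431 0.29867599 0.03808658]
blue [0.42101798 0.23874269 0.03745458]
```

View pics/w2.png

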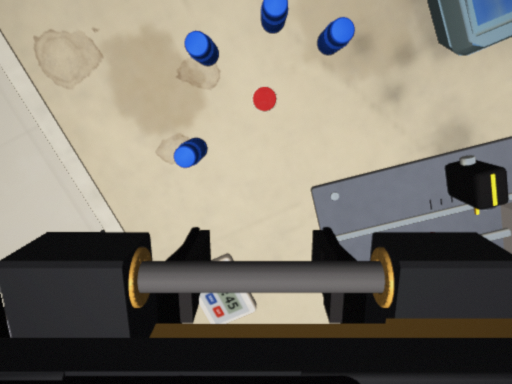

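The red cap is at (264,98), at world (0.490, 0.2495), and the fingers' closing line is free of the blue vials. I go over it, down, and close.

>>> carry_out --moves '[{"delta_pos": [0.074, 0.0025, 0.04], "twist": [0, 0, 0], "gripper": -0.2}, {"delta_pos": [0.074, 0.0025, 0.04], "twist": [0, 0, 0], "gripper": -0.2}, {"delta_pos": [0.074, 0.0025, 0.08], "twist": [0, 0, 0], "gripper": -0.2}, {"delta_pos": [0.074, 0.0025, 0.12], "twist": [0, 0, 0], "gripper": -0.2}, {"delta_pos": [0.074, 0.0025, 0.1385], "twist": [0, 0, 0], "gripper": -0.2}, {"delta_pos": [0.074, 0.0025, 0.1385], "twist": [0, 0, 0], "gripper": -0.2}, {"delta_pos": [0.074, 0.0025, 0.1385], "twist": [0, 0, 0], "gripper": 1}, {"delta_pos": [0.074, 0.0025, 0.1385], "twist": [0, 0, 0], "gripper": 1}, {"delta_pos": [0.074, 0.0025, 0.1385], "twist": [0, 0, 0], "gripper": 1}, {"delta_pos": [0.074, 0.0025, 0.1385], "twist": [0, 0, 0], "gripper": 1}, {"delta_pos": [0.074, 0.0025, 0.1385], "twist": [0, 0, 0], "gripper": 1}, {"delta_pos": [0.074, 0.0025, 0.1385], "twist": [0, 0, 0], "gripper": 1}]' --grip_force 15

```text
time: 4.05
tcp_pos: [0.4897, 0.2515, 0.0922]
tool_rot: [3.141, -0.0, 1.132]
contact_force: [-0.6, -1.0, 4.0]
finger_gap: 0.0207
finger_force: 15.0
```

>>> carry_out --moves '[{"delta_pos": [0, 0, -0.06], "twist": [0, 0, 0], "gripper": 1}, {"delta_pos": [0, 0, -0.12], "twist": [0, 0, 0], "gripper": 1}, {"delta_pos": [-0.183, 0.273, -0.148], "twist": [0, 0, -0.08], "gripper": 1}, {"delta_pos": [-0.183, 0.273, -0.148], "twist": [0, 0, -0.08], "gripper": 1}, {"delta_pos": [-0.183, 0.273, -0.148], "twist": [0, 0, -0.08], "gripper": 1}, {"delta_pos": [-0.183, 0.273, -0.148], "twist": [0, 0, -0.08], "gripper": 1}, {"delta_pos": [-0.183, 0.273, -0.148], "twist": [0, 0, -0.08], "gripper": 1}, {"delta_pos": [-0.183, 0.273, -0.148], "twist": [0, 0, -0.08], "gripper": 1}, {"delta_pos": [-0.183, 0.273, -0.148], "twist": [0, 0, -0.08], "gripper": 1}, {"delta_pos": [-0.183, 0.273, -0.148], "twist": [0, 0, -0.08], "gripper": 1}, {"delta_pos": [-0.183, 0.273, -0.148], "twist": [0, 0, -0.08], "gripper": 1}, {"delta_pos": [-0.183, 0.273, -0.148], "twist": [0, 0, -0.08], "gripper": 1}]'

```text
time: 5.55
tcp_pos: [0.6586, -0.0291, 0.2401]
tool_rot: [3.141, 0.0, 1.385]
contact_force: [-0.8, 0.4, -1.4]
finger_gap: 0.0202
finger_force: 15.0
```

```bash
sleep 1
python3 - <<'E'
from h import *
s=readout.get_state();print(s['tcp_pos'],s['tool_rot'],s['finger_gap'],s['time'])
f=grab('wrist');np.savez('w3.npz',W=world(f),img=f['img'],pose=f['pose'],k=[f['fx'],f['fy'],f['cx'],f['cy']]);save('w3',f['img'],1.5)
E
```

```text
[ 0.65855433 -0.02911226  0.24012002] [3.14141525e+00 1.12358075e-04 1.38510881e+00] 0.020217964325903403 5.55
```

View pics/w3.png

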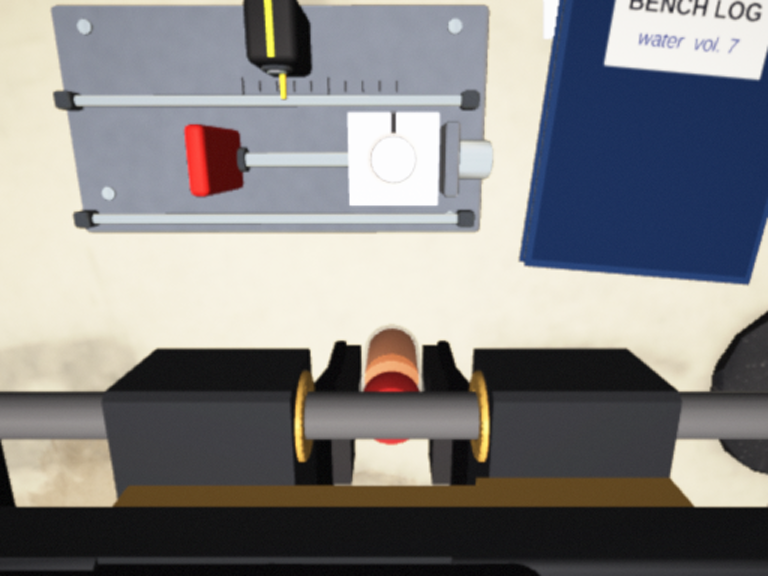

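The cup is at (393,159), its line at x=393, the pointer tip at (283,98), and the vial hangs straight with its foot edge at (392,326). Now I measure these.

Run:
```python
from h import *
z=np.load('w3.npz');I=z['img'].astype(int);W=z['W'];f=dict(pose=z['pose'],**dict(zip(['fx','fy','cx','cy'],z['k'])))
g=lambda a,b,h: ray(f,(a+.5)/1.5-.5,(b+.5)/1.5-.5,h)
t=np.array([0.65855,-0.02911,.24012]);M=R.from_euler('xyz',[3.1414,.0001,1.3851]).as_matrix()
T=lambda p:(M.T@(p-t)).round(4)
blk=W[(abs(W[...,2]-.037)<.004)&(I.min(-1)>150)&(np.abs(W[...,0]-.672)<.06)&(abs(W[...,1]-.0385)<.05)]
r=cv2.minAreaRect(blk[:,:2].astype(np.float32));print('block',r)
h=g(393,159,.037);print('cup rim',h,T(h))
c=[g(a,b,.037) for a,b in((347.5,112),(438,112),(438,205),(347.5,205))];print('block px',T(sum(c)/4),sum(c)/4)
pm=g(283,98,.036);print('mark',pm,T(pm))
v=g(392,326,.1485);print('vial front edge at foot',T(v))
# stand direction from rods
a,b=g(75,100,.02),g(470,100,.02);print('rail yaw',np.degrees(np.arctan2(*(b-a)[1::-1])))
a,b=g(92,219,.02),g(465,219,.02);print('rail yaw',np.degrees(np.arctan2(*(b-a)[1::-1])))
m=(I[...,0]>90)&(I[...,1]<50)&(I[...,2]<50);m[150:]=0
p=W[m];p=p[p[:,2]>.076];r=cv2.minAreaRect(p[:,:2].astype(np.float32));print('tab',r,T(np.array([*r[0],.08])))
```

```text
block ((0.6681801080703735, 0.03828108310699463), (0.05372622236609459, 0.11889100074768066), 74.32816314697266)
cup rim [0.67186685 0.03757113 0.037     ] [0.068  0.0007 0.2031]
block px [0.0677 0.0006 0.2031] [0.67167388 0.03728966 0.037     ]
mark [0.61903763 0.08010204 0.036     ] [ 0.1001 -0.059   0.2041]
vial front edge at foot [0.008  0.     0.0916]
rail yaw -10.638573337050936
rail yaw -10.647783965368927
tab ((0.5801951885223389, 0.054721586406230927), (0.032364215701818466, 0.00836104340851307), 82.62552642822266) [ 0.0679 -0.0925  0.1601]
```

>>> carry_out --moves '[{"delta_pos": [0.07, 0.0007, 0.05], "twist": [0, 0, 0], "gripper": 1}, {"delta_pos": [0.07, 0.0007, 0.08], "twist": [0, 0, 0], "gripper": 1}, {"delta_pos": [0.07, 0.0007, 0.1], "twist": [0, 0, 0], "gripper": 1}, {"delta_pos": [0.07, 0.0007, 0.103], "twist": [0, 0, 0], "gripper": 1}, {"delta_pos": [0.07, 0.0007, 0.103], "twist": [0, 0, 0], "gripper": 1}, {"delta_pos": [0.07, 0.0007, 0.108], "twist": [0, 0, 0], "gripper": 1}, {"delta_pos": [0.07, 0.0007, 0.113], "twist": [0, 0, 0], "gripper": 1}, {"delta_pos": [0.07, 0.0007, 0.116], "twist": [0, 0, 0], "gripper": 1}, {"delta_pos": [0.07, 0.0007, 0.116], "twist": [0, 0, 0], "gripper": 1}]'

```text
time: 6.72
tcp_pos: [0.6724, 0.0384, 0.1237]
tool_rot: [-3.141, 0.0, 1.384]
contact_force: [-0.1, -0.3, -0.2]
finger_gap: 0.0205
finger_force: 15.0
```

```bash
sleep 1
python3 - <<'E'
from h import *
s=readout.get_state();print(s['contact_force'],s['wrist_torque'],s['tcp_pos'])
a=grab('side')['img'][150:260,150:300];save('s4',a,4)
E
```

```text
[-0.07479968 -0.27632838 -0.17902604] [-0.01053908 -0.05140153 -0.00111688] [0.67243199 0.03839938 0.12366222]
```

View pics/s4.png

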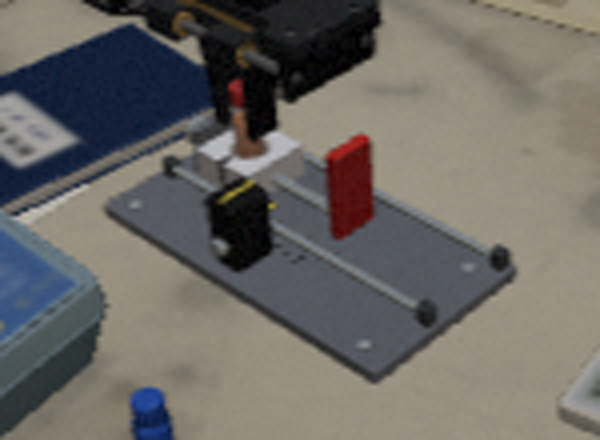

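The vial's foot is inside the rim at (248,150), with no side force. I lower it fully and release.

>>> carry_out --moves '[{"delta_pos": [0, 0, 0.004], "twist": [0, 0, 0], "gripper": 1}, {"delta_pos": [0, 0, 0.008], "twist": [0, 0, 0], "gripper": 1}, {"delta_pos": [0, 0, 0.011], "twist": [0, 0, 0], "gripper": 1}, {"delta_pos": [0, 0, 0.0115], "twist": [0, 0, 0], "gripper": 1}, {"delta_pos": [0, 0, 0.0115], "twist": [0, 0, 0], "gripper": 1}]'

```text
time: 7.4
tcp_pos: [0.6726, 0.0385, 0.1124]
tool_rot: [-3.142, 0.0, 1.384]
contact_force: [-0.2, -1.5, -0.1]
finger_gap: 0.0209
finger_force: 15.0
```

>>> carry_out --moves '[{"delta_pos": [0, 0, 0], "twist": [0, 0, 0], "gripper": 0.0}, {"delta_pos": [0, 0, 0], "twist": [0, 0, 0], "gripper": 0.0}, {"delta_pos": [0, 0, 0], "twist": [0, 0, 0], "gripper": 0.0}, {"delta_pos": [0, 0, 0], "twist": [0, 0, 0], "gripper": 0.0}, {"delta_pos": [0, 0, -0.02], "twist": [0, 0, 0], "gripper": 0.0}, {"delta_pos": [0, 0, -0.07], "twist": [0, 0, 0], "gripper": 0.0}, {"delta_pos": [-0.03, -0.02, -0.12], "twist": [0, 0, 0], "gripper": 0.0}, {"delta_pos": [-0.07, -0.06, -0.12], "twist": [0, 0, 0], "gripper": 0.0}, {"delta_pos": [-0.07, -0.06, -0.12], "twist": [0, 0, 0], "gripper": 0.0}, {"delta_pos": [-0.07, -0.06, -0.12], "twist": [0, 0, 0], "gripper": 0.0}]'

```text
time: 8.65
tcp_pos: [0.6012, -0.0191, 0.2336]
tool_rot: [3.139, -0.0, 1.383]
contact_force: [0.3, -0.7, -0.2]
finger_gap: 0.0433
finger_force: 0.0
```

```bash
sleep 1
python3 - <<'E'
from h import *
s=readout.get_state();print(s['tcp_pos'],s['tool_rot'],s['finger_gap'],s['time'])
f=grab('wrist');I=f['img'].astype(int);W=world(f);save('w5',f['img'],1.5)
np.savez('w5.npz',W=W,img=f['img'],pose=f['pose'],k=[f['fx'],f['fy'],f['cx'],f['cy']])
t=s['tcp_pos'];M=R.from_euler('xyz',s['tool_rot']).as_matrix()
m=(I[...,0]>90)&(I[...,1]<50)&(I[...,2]<50)
n,l,st,ce=cv2.connectedComponentsWithStats(m.astype(np.uint8))
for k in range(1,n):
  if st[k,4]>40:
    p=W[l==k];q=p[p[:,2]>np.nanmax(p[:,2])-.004]
    c=np.array([*cv2.minAreaRect(q[:,:2].astype(np.float32))[0],q[:,2].mean()]);print(ce[k],c,(M.T@(c-t)).round(4))
E
```

```text
[ 0.60118082 -0.01912941  0.23358195] [ 3.13942809e+00 -1.72881865e-04  1.38317212e+00] 0.043312852495808296 8.65
[210.87461774 104.95107034] [0.57897526 0.05478635 0.07829156] [ 0.0684 -0.0359  0.1552]
[332.03846154 105.33333333] [0.66570646 0.03859261 0.07266294] [0.0687 0.0523 0.161 ]
```

View pics/w5.png

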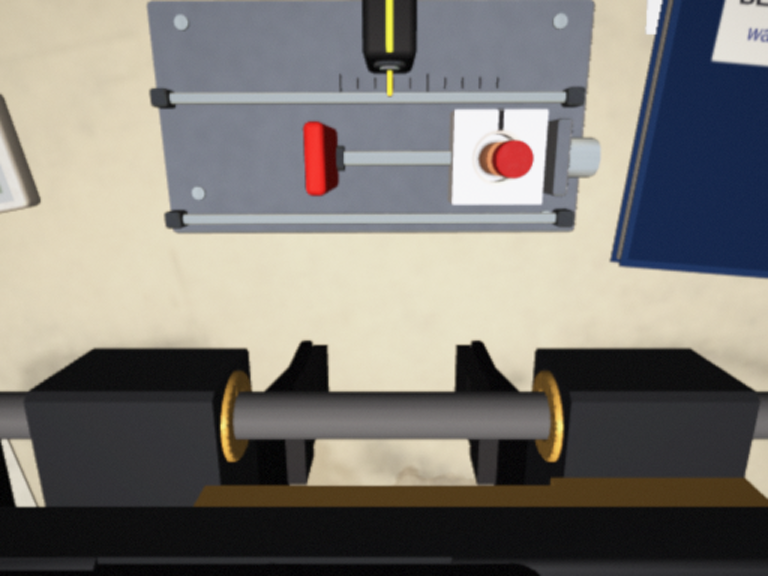

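The vial is seated upright (top at 73 mm) at (510,158). The tab is at (315,158), the pointer tip at (389,95) and the cup line at (501,118).

Run:
```python
from h import *
z=np.load('w5.npz');f=dict(pose=z['pose'],**dict(zip(['fx','fy','cx','cy'],z['k'])))
g=lambda a,b,h: ray(f,(a+.5)/1.5-.5,(b+.5)/1.5-.5,h)
S=R.from_euler('z',-10.65,degrees=True).as_matrix().T
line,mk=g(501,118,.037),g(389,94,.036)
c=sum(g(a,b,.037) for a,b in((453,109),(548,109),(544,206),(453,206)))/4
print(S@line,S@mk,'travel',(S@(line-mk))[0],'via block',(S@(c-mk))[0])
tab=g(316,158,.08);print('tab',S@tab, S@c)
s=readout.get_state();M=R.from_euler('xyz',s['tool_rot']).as_matrix()
print(M.T@(tab-s['tcp_pos']), M.T@S.T@[-1,0,0], 'yaw err deg',np.degrees(s['tool_rot'][2])-79.35)
z=np.load('w3.npz');f=dict(pose=z['pose'],**dict(zip(['fx','fy','cx','cy'],z['k'])))
print('w3',(S@(g(393,122,.037)-g(283,98,.036)))[0])
```

```text
[0.65341514 0.18152769 0.037     ] [0.59353582 0.19375378 0.036     ] travel 0.05987931652183361 via block 0.060203724244870284
tab [0.55966379 0.16135179 0.08      ] [0.65373955 0.16048419 0.037     ]
[ 0.06819167 -0.03505761  0.1532829 ] [-7.51643019e-04 -9.99998366e-01 -1.64382617e-03] yaw err deg -0.04306598848879162
w3 0.05976076683895515
```

>>> carry_out --moves '[{"delta_pos": [0.068, -0.0355, 0.02], "twist": [0, 0, 0], "gripper": 0.0}, {"delta_pos": [0.068, -0.0355, 0.03], "twist": [0, 0, 0], "gripper": 0.0}, {"delta_pos": [0.068, -0.0355, 0.06], "twist": [0, 0, 0], "gripper": 0.0}, {"delta_pos": [0.068, -0.0355, 0.1], "twist": [0, 0, 0], "gripper": 0.0}, {"delta_pos": [0.068, -0.0355, 0.1245], "twist": [0, 0, 0], "gripper": 0.0}, {"delta_pos": [0.068, -0.0355, 0.1245], "twist": [0, 0, 0], "gripper": 0.0}, {"delta_pos": [0.068, -0.0355, 0.1245], "twist": [0, 0, 0], "gripper": 1}, {"delta_pos": [0.068, -0.0355, 0.1245], "twist": [0, 0, 0], "gripper": 1}, {"delta_pos": [0.068, -0.0355, 0.1245], "twist": [0, 0, 0], "gripper": 1}, {"delta_pos": [0.068, -0.0355, 0.1245], "twist": [0, 0, 0], "gripper": 1}, {"delta_pos": [0.068, -0.0355, 0.1245], "twist": [0, 0, 0], "gripper": 1}, {"delta_pos": [0.068, -0.0355, 0.1245], "twist": [0, 0, 0], "gripper": 1}]' --grip_force 30

```text
time: 10.2
tcp_pos: [0.5786, 0.0542, 0.1083]
tool_rot: [3.141, 0.0, 1.383]
contact_force: [-1.0, 0.0, 3.1]
finger_gap: 0.0099
finger_force: 30.0
```

Gripped. I pull gently, so the vial is not shaken, to 59.9 mm.

>>> carry_out --moves '[{"delta_pos": [0, -0.004, 0], "twist": [0, 0, 0], "gripper": 1}, {"delta_pos": [0, -0.011, 0], "twist": [0, 0, 0], "gripper": 1}, {"delta_pos": [0, -0.019, 0], "twist": [0, 0, 0], "gripper": 1}, {"delta_pos": [0, -0.027, 0], "twist": [0, 0, 0], "gripper": 1}, {"delta_pos": [0, -0.035, 0], "twist": [0, 0, 0], "gripper": 1}, {"delta_pos": [0, -0.043, 0], "twist": [0, 0, 0], "gripper": 1}, {"delta_pos": [0, -0.05, 0], "twist": [0, 0, 0], "gripper": 1}, {"delta_pos": [0, -0.055, 0], "twist": [0, 0, 0], "gripper": 1}, {"delta_pos": [0, -0.058, 0], "twist": [0, 0, 0], "gripper": 1}, {"delta_pos": [0, -0.06, 0], "twist": [0, 0, 0], "gripper": 1}, {"delta_pos": [0, -0.06, 0], "twist": [0, 0, 0], "gripper": 1}, {"delta_pos": [0, -0.06, 0], "twist": [0, 0, 0], "gripper": 1}]'

```text
time: 11.7
tcp_pos: [0.5196, 0.0652, 0.1082]
tool_rot: [3.14, 0.0, 1.383]
contact_force: [5.5, -2.3, 3.2]
finger_gap: 0.0099
finger_force: 30.0
```

```bash
sleep 1
python3 - <<'E'
from h import *
s=readout.get_state();S=R.from_euler('z',-10.65,degrees=True).as_matrix().T
print(s['tcp_pos'],s['contact_force'],'pulled',S@(s['tcp_pos']-np.array([0.5786,0.0542,0.1083])))
w=grab('wrist');t=grab('top');sd=grab('side')
save('w6',np.vstack([w['img'],]),1)
big=lambda a,k:cv2.resize(a,None,fx=k,fy=k,interpolation=2)
a=big(sd['img'][165:240,160:290],3);b=big(t['img'][125:230,205:285],3)
h=max(a.shape[0],b.shape[0]);pad=lambda x:np.pad(x,((0,h-x.shape[0]),(0,0),(0,0)))
save('c6',np.vstack([np.pad(np.hstack([pad(a),pad(b)]),((0,0),(0,0),(0,0)))]))
ww=big(w['img'],1.3)
for n,f in(('w',w),('t',t),('s',sd)): np.savez(n+'6.npz',pose=f['pose'],k=[f['fx'],f['fy'],f['cx'],f['cy']],img=f['img'])
E
```

```text
[0.51958809 0.06516113 0.10821588] [ 5.51017624 -2.26467498  3.1674266 ] pulled [-6.00211170e-02 -1.33618778e-04 -8.41187538e-05]
```

View pics/c6.png

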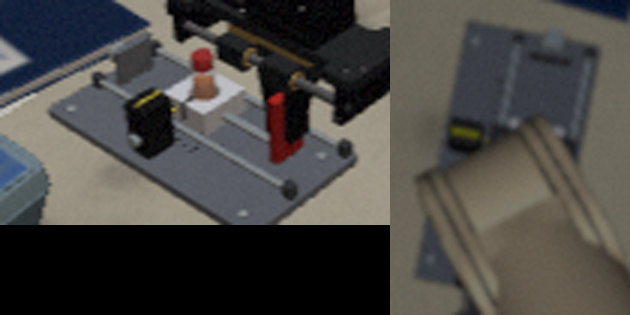

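View pics/w6.png

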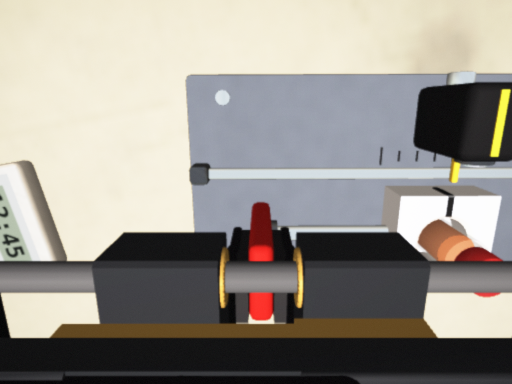

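Run:
```python
from h import *
z=np.load('w6.npz');f=dict(pose=z['pose'],**dict(zip(['fx','fy','cx','cy'],z['k'])));I=z['img'].astype(int)
S=R.from_euler('z',-10.65,degrees=True).as_matrix().T
for v in range(184,222,2):
    r=I[v,400:492].max(-1); d=np.where(r<r.max()*.4)[0]+400
    print(v,r.max(),(d.min(),d.max(),d.mean()) if len(d) else '', (S@ray(f,d.mean(),v,.037)).round(4)[:2] if len(d) else '')
y=(I[...,0]>150)&(I[...,1]>120)&(I[...,2]<80);y[:,:440]=0;y[:,475:]=0
for v in range(158,190,2):
    d=np.where(y[v])[0]
    if len(d): print('y',v,d.min(),d.max(),(S@ray(f,d.mean(),v,.036)).round(4)[:2])
```

```text
184 172  
186 167  
188 167 (np.int64(433), np.int64(439), np.float64(436.0)) [0.5849 0.19  ]
190 166 (np.int64(437), np.int64(443), np.float64(440.0)) [0.587 0.189]
192 140 (np.int64(442), np.int64(447), np.float64(444.5)) [0.5894 0.188 ]
194 141 (np.int64(446), np.int64(451), np.float64(448.5)) [0.5915 0.187 ]
196 241  
198 254 (np.int64(449), np.int64(453), np.float64(451.0)) [0.5931 0.1849]
200 254 (np.int64(449), np.int64(452), np.float64(450.5)) [0.593  0.1839]
202 254 (np.int64(448), np.int64(452), np.float64(450.0)) [0.5929 0.1828]
204 254 (np.int64(448), np.int64(452), np.float64(450.0)) [0.593  0.1818]
206 254 (np.int64(448), np.int64(452), np.float64(450.0)) [0.5932 0.1807]
208 254 (np.int64(447), np.int64(451), np.float64(449.0)) [0.5928 0.1797]
210 254 (np.int64(447), np.int64(451), np.float64(449.0)) [0.593  0.1786]
212 254 (np.int64(447), np.int64(451), np.float64(449.0)) [0.5931 0.1776]
214 254 (np.int64(447), np.int64(450), np.float64(448.5)) [0.593  0.1765]
216 254  
218 254  
220 254  
y 162 452 457 [0.5927 0.2028]
y 164 452 455 [0.5924 0.2018]
y 166 452 455 [0.5925 0.2008]
y 168 451 454 [0.5922 0.1998]
y 170 451 454 [0.5923 0.1988]
y 172 451 454 [0.5925 0.1978]
y 174 450 453 [0.5921 0.1969]
y 176 450 453 [0.5923 0.1958]
y 178 450 453 [0.5924 0.1948]
y 180 450 453 [0.5926 0.1938]
```

Run:
```python
from h import *
z=np.load('w6.npz');f=dict(pose=z['pose'],**dict(zip(['fx','fy','cx','cy'],z['k'])));I=z['img'].astype(int)
S=R.from_euler('z',-10.65,degrees=True).as_matrix().T
for v in range(164,190,3):
    d=np.where((I[v]-I[v][:,2:3])[440:480,0]>70)[0]+440
    if len(d): print(v,d.min(),d.max(),(S@ray(f,d.mean(),v,.036)).round(4)[:2])
print(I[174,446:464].tolist())
print(readout.get_state()['time'])
```

```text
164 452 459 [0.5934 0.2018]
167 451 459 [0.5933 0.2003]
170 451 458 [0.5933 0.1988]
173 450 458 [0.5933 0.1973]
176 450 457 [0.5933 0.1958]
179 450 457 [0.5935 0.1943]
182 452 456 [0.594  0.1928]
[[209, 219, 224], [210, 220, 226], [205, 213, 218], [171, 165, 144], [152, 123, 57], [168, 128, 32], [225, 186, 45], [250, 239, 67], [253, 250, 80], [253, 253, 86], [253, 252, 85], [252, 249, 93], [238, 232, 172], [216, 220, 214], [208, 217, 223], [209, 220, 225], [209, 218, 223], [207, 217, 223]]
11.85
```

The line and the pointer agree to within about 0.5 mm, the vial is upright and the tab is held, so I hand in.

```bash
python3 -c "
from bench import job;print(job.close_job())"
```

```text
the job is handed in; nothing more can be done
None
```

The job is handed in, at about 12 s on the robot's clock. The red-capped vial stands upright in the cup, fully down and released. The carriage is pulled out about 60 mm and held by its red tab, with the cup's line within about 0.5 mm of the yellow pointer. I made no contact with the clear vial, timer or bottle.

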